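Feel for the clear well, then seat the tube

ROBOT

A 6-joint arm with a two-finger parallel gripper is mounted at the origin on a cart in front of the work surface, level with it; the furniture and walls round the work are solid. World frame = base frame: x ahead of the robot, y to its left, z up, the work surface at z = 0. Lengths are in m, angles in rad, forces in N, time in s.
With the tool pointing down it reaches from about 0.3 to 0.825 m from the base axis. Payload 5.4 kg.
Tool frame: the origin (TCP) lies between the finger pads; the fingertips stand 22 mm ahead of it and the grasp point (between the pads) lies 3 mm ahead of it (bot.tip_extent is the distance from the TCP to the fingertips, in m); z points along the fingers, y is the line along which they close (so a half turn about z gives the same grasp; the last joint's range is limited). The gripper opens to 92 mm and grips with 3 to 60 N. Pads are 20 mm wide; open, the fingers measure 128 mm over their backs; the gripper's body (75 mm by 189 mm) begins 69 mm behind the grasp point.
Start: joints at [0.956, 0.158, 1.597, -0, 1.386, -0.21], TCP at [0.226, 0.529, 0.237] pointing down, gripper open.
Joint ranges: [-2.91, 2.91], [-0.94, 2.29], [0.18, 2.7], [-1.29, 4.43], [0.17, 2.64], [-3, 3]. Speed limits (rad/s): [2.57, 2.57, 3.14, 3.14, 3.14, 3.14].

INTERFACE

Orientations are given as [roll, pitch, yaw] about the fixed x, y, z axes, in that order (R = Rz(yaw) Ry(pitch) Rx(roll)).
In Python, from rig import bot gives the robot as it stands. The module is installed in compiled form; this text tells all that it offers. Calls block until the motion is done:
- bot.move_to(position, orientation): joint-space move of the TCP to a pose.
- bot.move_l(position, ori=None, speed=0.15): straight line of the TCP; ori=None keeps the orientation; speed is the mean speed in m/s.
- bot.set_joints(angles): joint-space move.
- bot.set_gripper(opening): finger opening in m; the grip force is fixed at half the most; returns when the fingers have stopped.
- bot.sleep(seconds).
- bot.ik(position, orientation): joint angles nearest the present ones, or None.
- bot.capture(name): name is "scene" or "top"; returns a dict with "pixels" (384x512x3 uint8, red, green, blue), "intrinsics" (3x3 intrinsics, pixels), "extrinsics" (4x4, takes a point from world to camera coordinates). Camera axes: x right, y up, looking along -z (the intrinsics and any distortion apply to the point x, -y, -z); pixel columns grow to the right and rows downward; lengths in m; the calibration is good to about 2 mm. A picture is of the moment at which its call begins. There is no depth.
A pose or a line that the arm cannot do raises bot.MotionError and nothing moves.
- bot.finish_job(): hands the job in; it is judged then, once.
Readings, each from a call of its own:
- bot.current_time_s(): time.
- bot.current_qpos(): joint angles.
- bot.current_joint_velocities(): joint speeds.
- bot.current_joint_torque(): joint torques, N m.
- bot.current_eef_pos(): TCP position.
- bot.current_tcp_rot(): TCP orientation.
- bot.current_wrist_force(): force on the tool from outside, world axes, zero at the start.
- bot.current_wrist_torque(): the same for the moment, N m.
- bot.current_opening(): finger opening in m.
- bot.current_grip_force(): force on a finger pad.
Only numpy, scipy, OpenCV 4.12 (cv2) and the standard library are available. Lean on these libraries where they do the work, as an engineer would, in place of code of your own. Each camera call takes 0.05 s, during which the arm holds its last target. There are 200 camera calls.

TASK

After the short-tube run only one of the tube warmer's six wells was cleared; the other five still hold a spacer plug at the bottom, out of sight under the sprung shutters. Take the capped tube from its rack, feel gently with its foot for the clear well without forcing it onto a plug, and leave it standing there upright and fully home on the bottom of the well. Keep it upright all the way and leave everything else on the bench where it is.

Things in the scene. Friction and masses are not known exactly. Their poses are not given: they have to be found in the camera images.
- tube_warmer: Tube warmer, fixed to the bench: white box 200 mm deep, 204 wide, sloping control panel in front, bare aluminium deck 90 mm above the bench with six 31 mm wells, two rows (58 mm apart) of three (54 mm). Five hold a loose flat metal plug, 12 to 26 mm high, on their seat; one is clear; which one changes and cannot be seen. Origin: under the box, on the bench; x from panel to back, y left, z up.
- tube: Capped 50 ml plastic tube, alone in the rack nearest the robot. 112 mm high, body 28.6 mm across with a flat foot; blue cap 35 mm across over the top 18 mm: take it by this. 25 to 60 g. Origin: centre of the foot's underside; z up to the cap. Home in the clear well, its cap's underside stands 16 mm above the deck; on a plug it stops 12 to 26 mm higher.
- near_rack: Block rack fixed to the bench, 84 x 58 x 84 mm, two 30 mm holes in its top at x -19.5 and +19.5 mm. The tube stands on the bench through the hole at x -19.5 mm, its cap 10 mm above the rack's top; the other hole is empty. Origin: centre of its underside; x along its 84 mm side.
- bench_timer: Bystander: wedge-shaped bench timer, 59 x 70 x 29 mm, right of the tube rack. Origin: centre of its underside.
- marker: Bystander: black marker pen lying on the bench left of the warmer, 138 mm long, 12 mm thick. Origin: under its middle.
- wash_bottle: Bystander: white wash bottle with a bent spout, 225 mm high, 80 mm across, standing left of the warmer. Origin: centre of its underside.
- well_1 (a point): Centre of the front left well's mouth, at deck height (90 mm). 31 mm wide through the 10 mm deck; under it two grey sprung leaves hide the well, swing down as a tube enters (push back up to 3 N, then drag under 1 N) and shut after it; then a 32.4 mm bore to a flat seat 78 mm below the deck, sprung: it gives up to 5 mm under 1.5 to 9 N. At x -7, y +54 mm in the warmer's frame.
- well_2 (a point): Centre of the front middle well's mouth, at deck height (90 mm). 31 mm wide through the 10 mm deck; under it two grey sprung leaves hide the well, swing down as a tube enters (push back up to 3 N, then drag under 1 N) and shut after it; then a 32.4 mm bore to a flat seat 78 mm below the deck, sprung: it gives up to 5 mm under 1.5 to 9 N. At x -7, y +0 mm in the warmer's frame.
- well_3 (a point): Centre of the front right well's mouth, at deck height (90 mm). 31 mm wide through the 10 mm deck; under it two grey sprung leaves hide the well, swing down as a tube enters (push back up to 3 N, then drag under 1 N) and shut after it; then a 32.4 mm bore to a flat seat 78 mm below the deck, sprung: it gives up to 5 mm under 1.5 to 9 N. At x -7, y -54 mm in the warmer's frame.
- well_4 (a point): Centre of the back left well's mouth, at deck height (90 mm). 31 mm wide through the 10 mm deck; under it two grey sprung leaves hide the well, swing down as a tube enters (push back up to 3 N, then drag under 1 N) and shut after it; then a 32.4 mm bore to a flat seat 78 mm below the deck, sprung: it gives up to 5 mm under 1.5 to 9 N. At x +51, y +54 mm in the warmer's frame.
- well_5 (a point): Centre of the back middle well's mouth, at deck height (90 mm). 31 mm wide through the 10 mm deck; under it two grey sprung leaves hide the well, swing down as a tube enters (push back up to 3 N, then drag under 1 N) and shut after it; then a 32.4 mm bore to a flat seat 78 mm below the deck, sprung: it gives up to 5 mm under 1.5 to 9 N. At x +51, y +0 mm in the warmer's frame.
- well_6 (a point): Centre of the back right well's mouth, at deck height (90 mm). 31 mm wide through the 10 mm deck; under it two grey sprung leaves hide the well, swing down as a tube enters (push back up to 3 N, then drag under 1 N) and shut after it; then a 32.4 mm bore to a flat seat 78 mm below the deck, sprung: it gives up to 5 mm under 1.5 to 9 N. At x +51, y -54 mm in the warmer's frame.
There are look-alikes about, which are no part of the job. Leave any black, brown or yellow look-alike of the tube alone.

How it is judged:
At the end, for the whole second after the job is handed in: The tube stands released and at rest in a well: within 4 mm of the well's centre, less than 0.07 rad (4 degrees) from upright, its foot no more than 5 mm above the well's unloaded seat (at most 17 mm above the warmer's underside), which only the clear well allows (((horizontal distance between tube and well_1 below 0.004 m and z of tube in the frame of tube_warmer below 0.017 m) or (horizontal distance between tube and well_2 below 0.004 m and z of tube in the frame of tube_warmer below 0.017 m) or (horizontal distance between tube and well_3 below 0.004 m and z of tube in the frame of tube_warmer below 0.017 m) or (horizontal distance between tube and well_4 below 0.004 m and z of tube in the frame of tube_warmer below 0.017 m) or (horizontal distance between tube and well_5 below 0.004 m and z of tube in the frame of tube_warmer below 0.017 m) or (horizontal distance between tube and well_6 below 0.004 m and z of tube in the frame of tube_warmer below 0.017 m)) and angle between tube's own z axis and vertical below 0.07 rad and linear speed of tube below 0.02 m/s); the robot touches nothing.
It fails at once if the warmer, or a plug in it, is pressed with more than 20 N by the tube or the gripper (contact force between tube_warmer and anything else above 20 N).
It fails at once if the tube is tipped more than 0.5 rad (29 degrees) from upright (angle between tube's own z axis and vertical above 0.5 rad).
It fails at once if the timer is shifted by more than 20 mm (distance of bench_timer from where it was at the start of the episode above 0.02 m).
It fails at once if the marker is shifted by more than 20 mm (distance of marker from where it was at the start of the episode above 0.02 m).
It fails at once if the wash bottle is shifted by more than 20 mm (distance of wash_bottle from where it was at the start of the episode above 0.02 m).
It also fails if it takes over 64 s, if anything falls off the work surface, if the arm or the gripper's body presses on something with over 40 N, if the wrist force passes 120 N, or if a joint passes its speed limit or range.

## Working session

There is one attempt and no reset: what is moved stays moved. The work goes in short steps, each a Python script; the robot and the scene stay as the last script left them, time stands still between calls to the robot, and variables do not carry over. Pictures are saved under pics/ and viewed, at most 10 in all, crops included, and the job is handed in when it is done.

```bash
mkdir -p pics; python3 - <<'E'
from rig import bot
import cv2,pickle
for n in("scene","top"):
    c=bot.capture(n);pickle.dump(c,open(f"{n}.pkl","wb"))
    cv2.imwrite(f"pics/{n}0.png",cv2.resize(c["pixels"][:,:,::-1],(800,600),interpolation=cv2.INTER_CUBIC))
    print(c["intrinsics"],c["extrinsics"],{k for k in c})
print(bot.current_tcp_rot(),bot.current_time_s())
E
```

```text
[[438.5699735    0.         253.66460503]
 [  0.         438.5699735  195.43120522]
 [  0.           0.           1.        ]] [[ 0.49947602 -0.86630684 -0.00601304 -0.26834428]
 [ 0.66839424  0.38093364  0.63885734 -0.39654087]
 [-0.55115592 -0.32311301  0.76930172 -0.9955957 ]
 [ 0.          0.          0.          1.        ]] {'intrinsics', 'extrinsics', 'pixels'}
[[401.31350346   0.         255.90283776]
 [  0.         401.31350346 196.0481333 ]
 [  0.           0.           1.        ]] [[-0.0207661  -0.99954999  0.02164706 -0.02264742]
 [ 0.99709588 -0.01911863  0.07371753 -0.49415993]
 [-0.07327049  0.02311502  0.9970442  -1.20215813]
 [ 0.          0.          0.          1.        ]] {'intrinsics', 'extrinsics', 'pixels'}
[-3.13990849e+00 -3.32401116e-04  2.73675786e+00] 0.1
```

View pics/scene0.png

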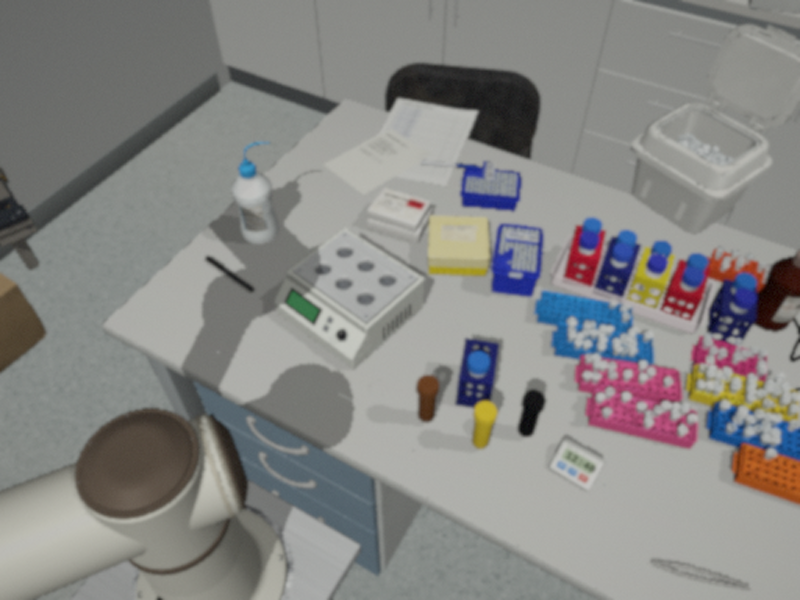

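View pics/top0.png

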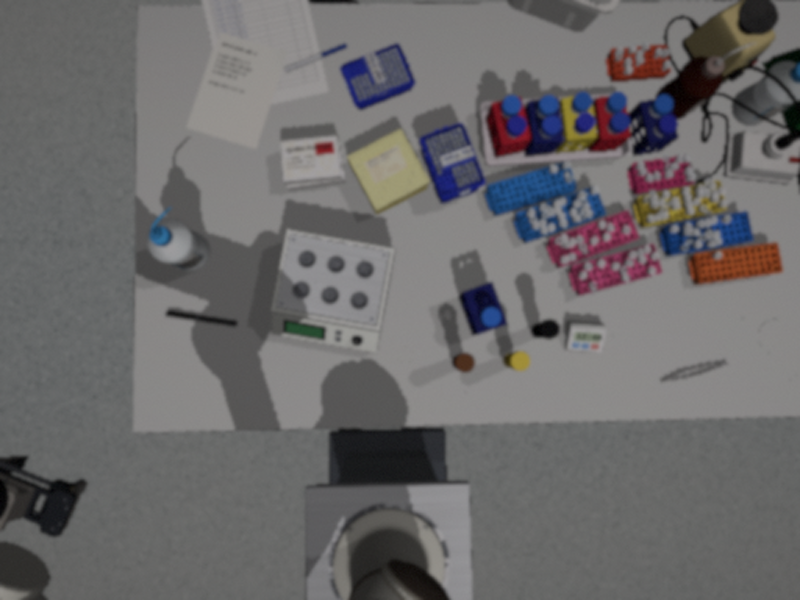

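The scene view shows the warmer centred near (355,290) and the blue-capped tube in the navy rack near (479,362). In the top view the wells are near (301,289) to (365,269) and the cap is at (491,317), with brown, yellow and black look-alikes around the rack. Next I'll take enlarged crops.

```bash
python3 - <<'E'
import cv2,pickle,numpy as np
t=pickle.load(open("top.pkl","rb"))["pixels"][:,:,::-1];s=pickle.load(open("scene.pkl","rb"))["pixels"][:,:,::-1]
def crop(im,x,y,w,h,f):return cv2.resize(im[y:y+h,x:x+w],(w*f,h*f),interpolation=cv2.INTER_CUBIC)
# top warmer (170,140) 80x60 x5=400x300 ; top rack (280,165); scene warmer (185,145)100x75 x4; scene rack(270,205)
a=np.hstack([crop(t,175,140,80,60,5),crop(t,275,170,80,60,5)])
b=np.hstack([crop(s,180,140,100,75,4),crop(s,270,210,80,60,5)])
cv2.imwrite("pics/crops.png",np.vstack([a,b]))
E
```

```text
(no output)
```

View pics/crops.png

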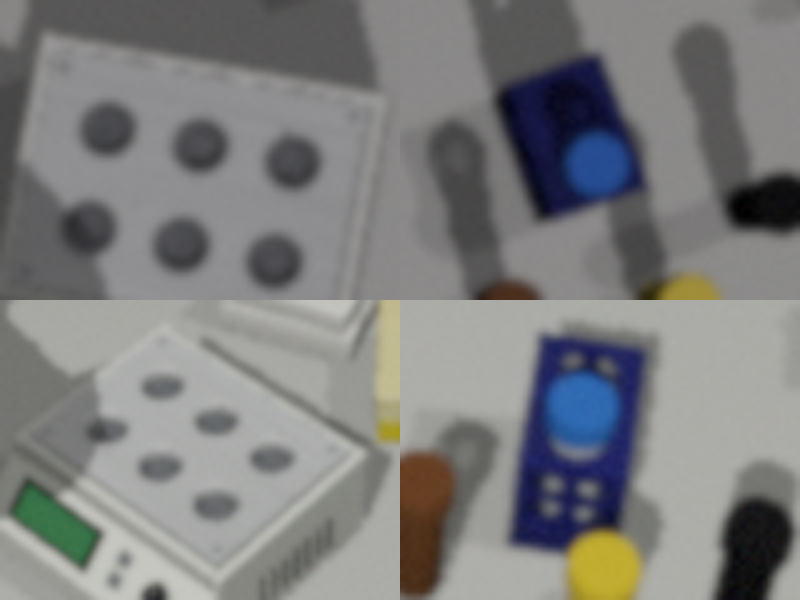

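```bash
cat > geo.py <<'E'
import pickle,numpy as np
from scipy.optimize import least_squares
C={n:pickle.load(open(n+".pkl","rb")) for n in("top","scene")}
def proj(n,P):
    c=C[n];p=np.c_[np.atleast_2d(P),np.ones(len(np.atleast_2d(P)))]@c["extrinsics"].T
    q=np.c_[p[:,0],-p[:,1],-p[:,2]]@c["intrinsics"].T
    return q[:,:2]/q[:,2:]
def unp(n,uv,z):
    return least_squares(lambda v:(proj(n,[v[0],v[1],z])-uv).ravel(),[.4,0]).x
W=np.array([[-7,54],[-7,0],[-7,-54],[51,54],[51,0],[51,-54]])/1000
def px(c,f,o):return (np.array(c,float)+.5)/f-.5+o
def wells(v):
    c,s=np.cos(v[2]),np.sin(v[2]);return np.c_[W@np.array([[c,s],[-s,c]])+v[:2],np.full(6,.09)]
E
python3 - <<'E'
from geo import *
T=px([(89,227),(181,244),(274,260),(107,129),(200,145),(292,161)],5,[175,140])
S=px([(107,131),(160,167),(217,205),(162,86),(216,121),(272,158)],4,[180,140])
for names in(("top",),("scene",),("top","scene")):
    f=lambda v:np.concatenate([(proj(n,wells(v))-{"top":T,"scene":S}[n]).ravel() for n in names])
    r=least_squares(f,[.5,.1,0]);print(names,r.x.round(4),np.abs(r.fun).max().round(2))
print(wells(r.x).round(4)); np.save("w.npy",r.x)
print("cap",unp("top",px((197,163),5,[275,170]),.112), unp("scene",px((182,112),5,[270,210]),.103))
k=unp("top",px((197,163),5,[275,170]),.112)
print("rack far top hole/corners", [unp("top",px(p,5,[275,170]),.084) for p in((200,55),(100,95),(245,188),(143,220))])
print("lookalikes",[unp("top",px(p,5,[275,170]),.11) for p in((110,300),(290,295),(385,200))])
E
```

```text
('top',) [ 0.5197  0.0961 -0.194 ] 0.14
('scene',) [ 0.5191  0.0942 -0.1914] 0.18
('top', 'scene') [ 0.5196  0.0953 -0.1928] 0.4
[[0.523  0.1496 0.09  ]
 [0.5127 0.0966 0.09  ]
 [0.5024 0.0436 0.09  ]
 [0.58   0.1385 0.09  ]
 [0.5696 0.0855 0.09  ]
 [0.5593 0.0325 0.09  ]]
cap [ 0.46625036 -0.19345259] [ 0.46695684 -0.19427501]
rack far top hole/corners [array([ 0.53037563, -0.20188123]), array([ 0.50821524, -0.14320074]), array([ 0.45282643, -0.22547288]), array([ 0.43558113, -0.16597342])]
lookalikes [array([ 0.39045687, -0.14246242]), array([ 0.39112826, -0.24384271]), array([ 0.44338957, -0.2995198 ])]
```

```bash
cat > h.py <<'E'
from rig import bot
import numpy as np,pickle,cv2
from geo import *
O=[np.pi,0,.304]
def fz():return np.mean([bot.current_wrist_force() for _ in range(3)],0)
def snap(n,f):
    c=bot.capture(n);cv2.imwrite("pics/"+f+"_raw.png",c["pixels"][:,:,::-1]);return c["pixels"][:,:,::-1]
E
python3 - <<'E'
from h import *
x,y=.4665,-.1938
bot.set_gripper(.062)
bot.move_to([x,y,.2],O);print(bot.current_time_s(),bot.current_qpos())
bot.move_l([x,y,.111],speed=.12);print(fz())
bot.set_gripper(.02);print(bot.current_opening(),bot.current_grip_force(),fz(),bot.current_wrist_torque(),bot.current_eef_pos())
bot.move_l([x,y,.125],speed=.05);print(fz(),bot.current_time_s())
bot.move_l([x,y,.235],speed=.15);print(fz(),bot.current_opening(),bot.current_time_s())
W=wells(np.load("w.npy"));x,y=W[5][:2]
bot.move_l([x,y,.235],speed=.25);print(fz())
bot.move_l([x,y,.215],speed=.15);print(fz(),bot.current_wrist_torque(),bot.current_eef_pos(),bot.current_time_s())
s=snap("scene","g1");t=snap("top","g1t")
p=proj("scene",[x,y,.09])[0];q=proj("top",[x,y,.2])[0];print(p,q)
a=cv2.resize(s[150:250,200:300],(600,600),interpolation=cv2.INTER_CUBIC)
cv2.imwrite("pics/g1.png",a)
E
```

```text
3.4 [-6.32166398e-01  7.38707365e-03  1.83164531e+00  1.65249637e-04
  1.30255824e+00  6.33351807e-01]
[-0.02460684  0.13321963 -0.52423012]
0.034187483587008606 30.000387132167816 [0.10877545 0.2179867  1.91326892] [0.04129933 0.16490842 0.0113214 ] [ 0.46670423 -0.19392609  0.11133106]
[ 0.49681783 -0.0892807  -0.24954397] 5.2583
[-0.49074536  0.22075196 -0.63599066] 0.034604900723503584 6.1417
[-0.4482866  -0.30087278  0.28428723]
[ 0.08815465 -0.32223719 -0.15589992] [-0.00230184  0.16224908 -0.01357381] [0.55827172 0.03171744 0.21400658] 7.55
[247.42478439 178.81904035] [231.87724083 166.18400884]
```

View pics/g1.png

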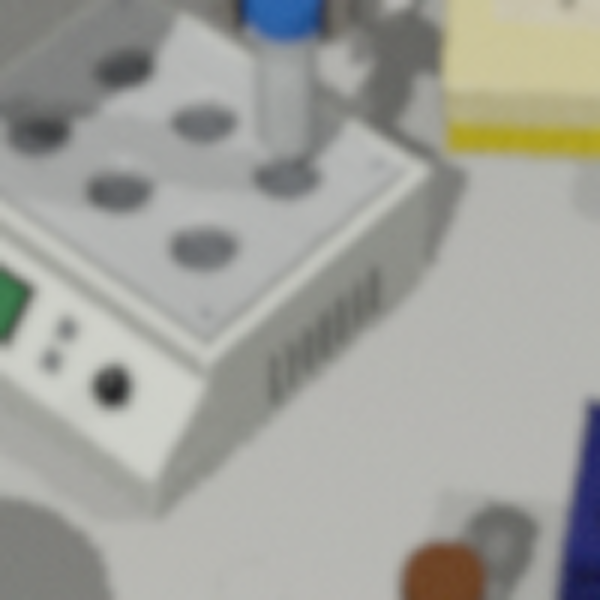

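The tube hangs upright above well 6. Its axis is at crop (283,100), its foot ends near (283,163), and the well centre is at (287,178). Probing starts with fine steps at the deck.

```bash
cat >> h.py <<'E'
G=.111
def force(n=4):
    r=[]
    for _ in range(n): bot.sleep(.02);r.append(bot.current_wrist_force())
    return np.mean(r,0)
def down(x,y,z0,z1,step,thr,base,speed=.03,log=True):
    """foot height z0->z1 in steps; stop when upward force exceeds thr; returns foot z, force"""
    z=z0
    while z>z1+1e-6:
        z=max(z-step,z1);bot.move_l([x,y,z+G],speed=speed);f=force(3)-base
        if log:print("%.4f"%z,f.round(2),"%.4f"%(bot.current_eef_pos()[2]-G))
        if f[2]>thr:break
    return z,f
E
python3 - <<'E'
from h import *
x,y,_=wells(np.load("w.npy"))[5]
bot.sleep(.2);p=bot.current_eef_pos();print(p,proj("scene",[p[0],p[1],.13]),proj("scene",[p[0],p[1],p[2]-G]))
base=force(8);print(base)
bot.move_l([x,y,.094+G],speed=.05);print(force(4)-base)
print(down(x,y,.094,.083,.001,4,base),bot.current_wrist_torque(),bot.current_eef_pos(),bot.current_time_s())
E
```

```text
[0.55961654 0.03234982 0.21573347] [[247.29598407 169.11350899]] [[247.45030776 175.26533893]]
[ 0.18329759 -0.21478815 -0.22487604]
[-0.2790633  -0.10401855  0.33588845]
0.0930 [-0.11  0.26 -0.02] 0.0931
0.0920 [-0.21  0.13  0.38] 0.0920
0.0910 [-0.25  0.57 -0.33] 0.0909
0.0900 [-0.1  -0.14 -0.53] 0.0900
0.0890 [-0.14  0.33 -0.07] 0.0889
0.0880 [ 0.63  0.66 -0.26] 0.0879
0.0870 [ 0.31  0.15 -0.13] 0.0869
0.0860 [ 0.11  0.28 -0.5 ] 0.0860
0.0850 [-0.04  0.32 -0.6 ] 0.0850
0.0840 [-0.15 -0.08  0.09] 0.0840
0.0830 [-0.02  0.22 -0.7 ] 0.0829
(0.083, array([-0.01811436,  0.2175562 , -0.70266623])) [-0.03183535  0.10960126  0.02924701] [0.55922666 0.03254146 0.19394828] 11.7
```

```bash
python3 - <<'E'
from h import *
x,y,_=wells(np.load("w.npy"))[5]
base=np.array([.1,-.1,-.35])
z,f=down(x,y,.083,.043,.003,5,base,speed=.04)
if z<.0431: z,f=down(x,y,z,.018,.0015,2.5,base)
print(z,f,bot.current_wrist_torque(),bot.current_eef_pos(),bot.current_opening(),bot.current_time_s())
E
```

```text
0.0800 [-0.49  0.48 -0.42] 0.0798
0.0770 [-0.15 -0.27  1.03] 0.0771
0.0740 [ 0.15 -0.31  0.68] 0.0738
0.0710 [ 1.03 -0.21 -0.35] 0.0706
0.0680 [ 0.3  -0.19 -0.1 ] 0.0676
0.0650 [ 0.64 -0.12 -0.98] 0.0647
0.0620 [ 0.55 -0.32 -0.8 ] 0.0617
0.0590 [ 0.35  0.61 -0.46] 0.0588
0.0560 [ 0.39  0.17 -0.36] 0.0558
0.0530 [ 0.87  0.2  -1.2 ] 0.0528
0.0500 [ 0.54  0.37 -0.62] 0.0498
0.0470 [ 0.37  0.81 -1.  ] 0.0468
0.0440 [ 0.01  0.76 -0.84] 0.0438
0.0430 [ 0.51  0.34 -0.13] 0.0430
0.0415 [ 0.34 -0.16 -0.58] 0.0414
0.0400 [ 0.37 -0.01 -0.3 ] 0.0399
0.0385 [ 0.25  0.5  -0.67] 0.0383
0.0370 [ 1.02  0.3  -0.41] 0.0369
0.0355 [0.75 0.06 0.53] 0.0354
0.0340 [ 0.46  0.48 -0.68] 0.0339
0.0325 [ 0.7   0.86 -0.61] 0.0324
0.0310 [ 1.15  0.41 -0.26] 0.0309
0.0295 [1.13 0.82 0.29] 0.0294
0.0280 [ 1.12  0.45 -0.22] 0.0279
0.0265 [ 1.04  0.73 -0.18] 0.0264
0.0250 [ 0.97  1.   -0.05] 0.0249
0.0235 [ 0.98  1.13 -0.26] 0.0234
0.0220 [ 1.47  1.05 -0.3 ] 0.0219
0.0205 [1.74 1.36 0.13] 0.0204
0.0190 [ 1.65  1.18 -0.15] 0.0189
0.0180 [1.35 1.54 0.79] 0.0180
0.018 [1.35143882 1.53924729 0.79275922] [ 0.28958553 -0.16046774 -0.04111299] [0.55929151 0.0325603  0.12896338] 0.03416795918036928 21.0
```

```bash
python3 - <<'E'
from h import *
x,y,_=wells(np.load("w.npy"))[5]
base=np.array([.1,-.1,-.35])
z,f=down(x,y,.018,.0105,.001,2.5,base)
print(z,bot.current_time_s())
s=snap("scene","g2")
cv2.imwrite("pics/g2.png",cv2.resize(s[130:205,200:300],(800,600),interpolation=cv2.INTER_CUBIC))
p=wells(np.load("w.npy"))[5]
for h in(.09,.106,.124):print(h,((proj("scene",[p[0],p[1],h])[0]-[200,130]+.5)*8).round())
E
```

```text
0.0170 [1.74 1.91 1.07] 0.0170
0.0160 [2.59 2.1  1.14] 0.0159
0.0150 [2.08 1.55 1.11] 0.0149
0.0140 [1.85 2.07 0.81] 0.0139
0.0130 [2.37 1.6  1.37] 0.0130
0.0120 [2.06 2.59 2.22] 0.0121
0.0110 [1.91 2.17 3.79] 0.0113
0.010999999999999992 23.1
0.09 [383. 395.]
0.106 [383. 364.]
0.124 [382. 329.]
```

View pics/g2.png

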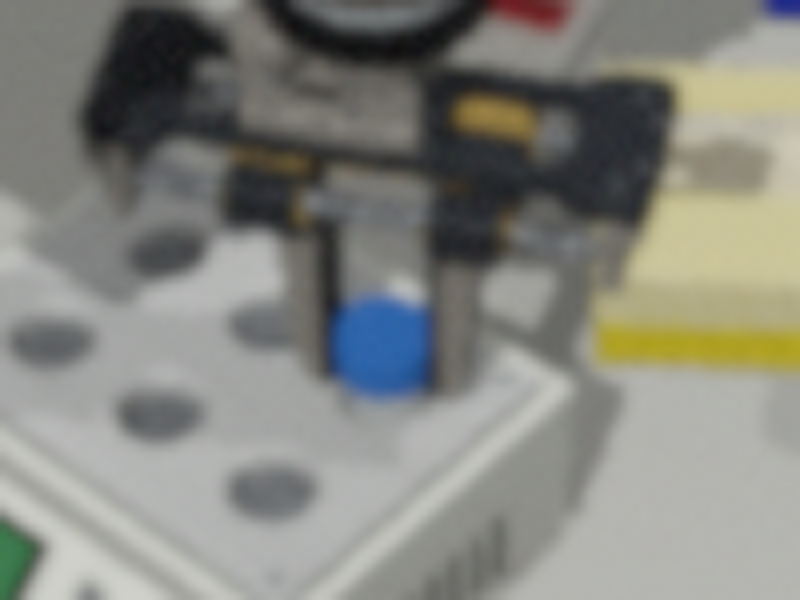

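The cap spans about (380,300)–(380,395), which is the predicted home height, and the seat was felt at about 11.5 mm. Well 6 is the clear one, so I'll release there.

```bash
python3 - <<'E'
from h import *
x,y,_=wells(np.load("w.npy"))[5]
bot.set_gripper(.06);bot.sleep(.2);print(force())
bot.move_l([x,y,.16],speed=.06);bot.move_l([x,y,.26],speed=.15)
bot.move_l([x-.15,y-.05,.28],speed=.2);bot.sleep(.3)
print(force(),bot.current_time_s())
s=snap("scene","g3")
t=snap("top","g3t")
a=cv2.resize(s[140:215,200:300],(400,300),interpolation=cv2.INTER_CUBIC)
b=cv2.resize(t[130:205,175:275],(400,300),interpolation=cv2.INTER_CUBIC)
cv2.imwrite("pics/g3.png",np.hstack([a,b]))
E
```

```text
[-0.21724981 -0.23738233  0.12843547]
[-0.21338539 -0.05103412  0.2205133 ] 26.8833
```

View pics/g3.png

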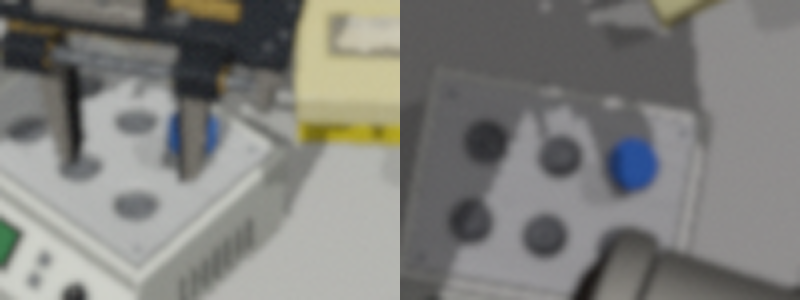

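From above, the cap is upright over well 6 at (633,164), but the fingers hide it in the scene view. I'll clear the arm and check the cap height.

```bash
python3 - <<'E'
from h import *
bot.move_l([.42,-.2,.3],speed=.2);bot.sleep(.2)
s=snap("scene","g4")
cv2.imwrite("pics/g4.png",cv2.resize(s[140:215,200:300],(800,600),interpolation=cv2.INTER_CUBIC))
p=wells(np.load("w.npy"))[5]
for h in(.09,.106,.124,.136):print(h,((proj("scene",[p[0],p[1],h])[0]-[200,140]+.5)*8).round())
print(unp("top",px((233,164),4,[175,130]),.124),p,bot.current_time_s())
E
```

```text
0.09 [383. 315.]
0.106 [383. 284.]
0.124 [382. 249.]
0.136 [381. 225.]
[0.55813126 0.03265157] [0.55927646 0.03252289 0.09      ] 28.3
```

View pics/g4.png

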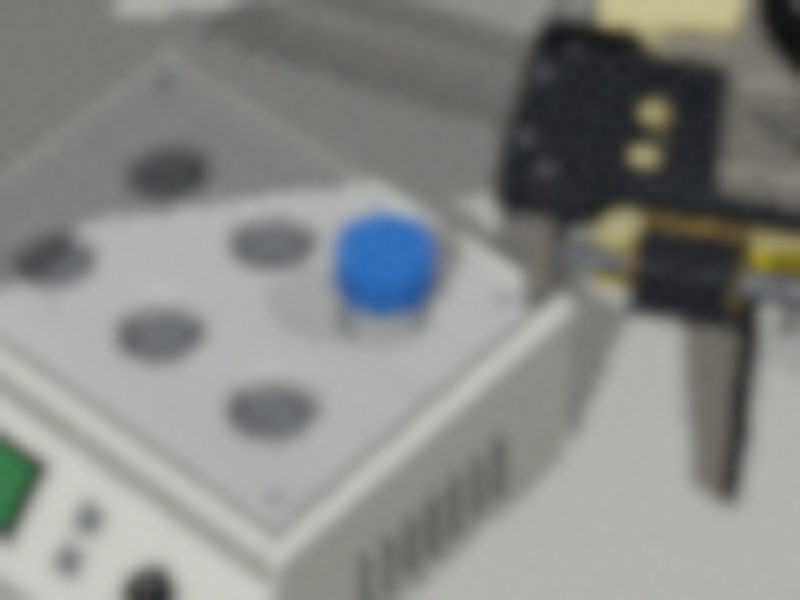

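The cap's top is centred near (386,248), against (382,249) predicted for fully home. The tube is upright and the arm is clear, so I'm handing in.

```bash
python3 -c "
from rig import bot
print(bot.finish_job())"
```

```text
the job is handed in; nothing more can be done
None
```

The tube stands upright and fully home in well 6 (back right), which was the first well I tried and the clear one; it is released, the arm is clear, and the job was handed in at about 28 s, with no verdict returned.

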